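# Set a length stop to a plug gauge

## Task

Set the length stop to the plug gauge lying in its cradle: slacken the wing screw first, then slide the collar along its rod until its arm has pushed the gauge against the spring pin of the anvil and presses it with about 12 N (5 to 20 N will do), and tighten the wing screw again so that this load stays on the gauge when you let go. Do not force the collar along before the screw is slack, never press the gauge with more than 25 N, and leave the other things alone.

Things in the scene. Friction and masses are not known exactly. Their poses are not given: they have to be found in the camera images.
- stop_fixture: Length-stop fixture, fixed to the worktop: dark steel base plate 110 x 360 x 12 mm with a ground rod (16 mm thick, axis 60 mm above the worktop) along its y axis between two grey pillars (tops 78 mm up). Origin: centre of the underside; x across, y along the rod towards the anvil. The rod's axis is at x = +18 mm, the gauge's line at x = -30 mm.
- cradle (a point): Middle of the gauge cradle's floor, 50 mm above the worktop; axes as the fixture's. Aluminium channel 62 mm long (y), 26 mm between its walls, which are 7 mm thick and 12 mm higher than the floor; open at both ends.
- pin_zone (a point): A point of the fixture 55 mm past the cradle's middle (+y), 59 mm up, on the gauge's line. The face of the anvil's spring pin lies within 5 mm of it, before or behind, different each time: it must be felt. The pin (steel, 14 mm thick, pointing to -y out of a grey block 30 x 22 mm, top 78 mm up) yields up to 8 mm, at 4 N per mm after 2 N of preload.
- stop_collar (a joint): Slide of the stop collar along the rod (m): 0 to 0.135, growing towards the anvil (fixture +y). Dark steel collar, 40 mm thick, 22 mm wide, with a flat cross arm that reaches over to the gauge's line. Tight, the screw holds it (40 N at screw angle 0.15 and below, 20 N at 0.3); slack, it slides with about 2 N of friction (4 N at 50 mm/s).
- stop_face (a point): Centre of the arm's pushing face, which meets the gauge's end; its x, y, z axes are those of the fixture. It faces +y; the arm's face is 20 mm high; this point lies 13 mm ahead (+y) of the collar's middle and 48 mm to its -x side.
- wing_screw (a joint): Turn of the wing screw in the collar (rad), axis upright, -0.35 to 1.45; + is anticlockwise from above and slackens, - tightens. It starts tight, at 0 to 0.15. Its point leaves the rod at about 0.85: from 0.9 on the collar is free. Below 0.3 it is tight. Turning takes about 0.1 N m when slack, up to 0.18 N m when tightening; it stays where it is left.
- wing (a point): Middle of the screw's upright steel wing, 108 mm above the worktop: 32 mm long (this point's x), 8 mm thick (its y), 28 mm high (z). Below it 12 mm of stem and 14 mm thick flange, then the collar's flat top, 82 mm up. At screw angle 0 its x axis stands at -0.55 rad to the fixture's x axis and it turns with the screw. One pinch across the 8 mm can turn, slide and turn back.
- plug_gauge: Steel plug gauge, 104 mm long (its y axis, along the fixture's y), hexagonal grip 20 mm wide and 18 mm high with plain ends 16 mm thick, 0.18 kg, loose in the cradle. Origin: middle of its length, on its underside; its ends are at y = -52 mm (towards the collar) and +52 mm (towards the anvil). It starts 2 mm or more short of the anvil pin and slides along the cradle with 1 to 2 N.
- oil_can: Blue oil can with a long spout, 71 x 121 x 192 mm, a bystander; origin at the middle of its underside.
- tin_cup: Grey tin cup, 74 mm wide, 81 mm high, a bystander; origin at the middle of its underside.
- glue_bottle: Small red bottle with a white tip, 34 mm wide, 103 mm high, a bystander; origin at the middle of its underside.
- spanner: Combination spanner 239 mm long (y), 31 mm wide, 7 mm high, lying flat, a bystander; origin at the middle of its underside.
Not all that is in view belongs to the job. What is shaped like the plug_gauge but green, orange or turquoise is not meant.

How it is judged:
By the outcome, as a careful person would: the job done as asked, in the order asked, and still so for the second after the job is handed in, with the robot touching nothing.
It also fails if it takes over 58 s, if anything falls off the work surface, if the arm or the gripper's body presses on something with over 40 N, if the wrist force passes 120 N, or if a joint passes its speed limit or range.

## Robot

A 6-joint arm with a two-finger parallel gripper is mounted at the origin on a cart in front of the work surface, level with it; the furniture and walls round the work are solid. World frame = base frame: x ahead of the robot, y to its left, z up, the work surface at z = 0. Lengths are in mm, angles in rad, forces in N, time in s.
With the tool pointing down it reaches from about 375 to 975 mm from the base axis. Payload 3.8 kg.
Tool frame: the origin (TCP) lies at the centre of the arm's flange, where the gripper is bolted on; the fingertips stand 173 mm ahead of it and the grasp point (between the pads) lies 155 mm ahead of it (bot.pinch_z is the z of the grasp point in the tool frame, in mm); z points along the fingers, y is the line along which they close (so a half turn about z gives the same grasp; the last joint's range is limited). The gripper opens to 85 mm and grips with 20 to 120 N. Pads are 22 mm wide; open, the fingers measure 114 mm over their backs; the gripper's body (76 mm by 85 mm) begins 54 mm behind the grasp point. The pads swing forward as they close: fully open they stand 13 mm farther back than shut.
Start: joints at [-1.154, 0.264, 1.604, -0, 1.274, -0.037], TCP at [295.904, -606.68, 404.68] pointing down, gripper open.
Joint ranges: [-2.63, 2.63], [-0.94, 2.18], [0.31, 2.57], [-1.31, 4.45], [0, 2.66], [-2.55, 2.55]. Speed limits (rad/s): [2.57, 2.57, 3.14, 3.14, 3.14, 3.14].

## Interface

Orientations are given as a unit quaternion [x, y, z, w].
In Python, from workcell import get_state, viewer, ticket, bot gives the robot as it stands.
- The arm moves only by the shell command python3 -m jog FILE [OPENING], which reads ROWS from the file FILE. ROWS is a JSON object whose key "moves" holds a list of rows, 1 to 8 of them, each of 6 numbers: dx, dy, dz in shares of the most that a row can go, 1 being 62.5 mm, then a rotation vector rx, ry, rz in a scale on which 1.0 is pi rad; each row shifts and turns the commanded pose from where the row before left it, along the tool's axes as they then stand; what a row does not reach is not made up. A row lasts 1/8 s, in which the tool goes at most 62.5 mm and 0.188 rad, less where a joint would pass 70% of its speed; a pose out of reach is approached as far as the arm can. OPENING is the finger opening in mm, set as the command begins (- or left out keeps the last). The fingers move at their own pace and stop on an object; the grip force is fixed at half the most. Time passes only in rows, so rows that do not move let the fingers close. It prints the time, the measured TCP pose, the force, the opening and the grip force at its end. A shift or turn number past 1, either way, is cut back to 1. Input that does not fit is refused with a message, and nothing moves.
- get_state(): the state, without advancing time (a new reading comes with each control period).
- viewer.read_camera(name): name is "side" or "top" or "wrist"; returns a dict with "img" (384x512x3 uint8, blue, green, red), "depth" (384x512 float32, mm along the optical axis (not along the pixel's ray), 0 where there is no reading), "fx", "fy", "cx", "cy" (pixels), "extrinsics" (4x4, takes a point from camera to world coordinates); the wrist camera has in their place "tool_from_camera" (4x4, takes a point from camera to tool coordinates, whose origin is the TCP and whose axes are the flange's). Camera axes: x right, y down, z forward; pixel columns grow to the right and rows downward; lengths in mm; the calibration is good to about 2 mm. The wrist camera is an equidistant fisheye: a pixel r from the principal point sees the ray r / f radians off the axis. A picture is of the moment at which its call begins: read the wrist's pose just before it.
- ticket.job_done(): hands the job in; it is judged then, once.
The state is a dict: "t": time; "joint_positions": joint angles; "qd": joint speeds; "effort": joint torques, N m; "tcp_pos": TCP position; "eef_rot": TCP orientation; "wrist_force": force on the tool from outside, world axes, zero at the start; "wrist_torque": the same for the moment, N m; "grip_width": finger opening in mm; "finger_force": force on a finger pad.
Only numpy, scipy, OpenCV 4.12 (cv2) and the standard library are available. Lean on these libraries where they do the work, as an engineer would, in place of code of your own. Each camera call takes 0.05 s, during which the arm holds its last target. There are 200 camera calls.

## Working session

There is one attempt and no reset: what is moved stays moved. The work goes in short steps, Python scripts to look and compute and a shell command to move; the robot and the scene stay as the last step left them, time stands still between calls to the robot, and variables do not carry over. Pictures are saved under pics/ and viewed, at most 10 in all, crops included, and the job is handed in when it is done.

```bash
mkdir -p pics; ls; python3 - <<'E'
from workcell import get_state, viewer, bot
import cv2,numpy as np
s=get_state();print(s)
a=viewer.read_camera("top");b=viewer.read_camera("side")
for n,c in (("top",a),("side",b)):
    np.savez(f"pics/{n}0.npz",**{k:c[k] for k in c}); print(n,c["fx"],c["extrinsics"].round(3).tolist())
cv2.imwrite("pics/top0.png",cv2.resize(a["img"],(800,600)));cv2.imwrite("pics/side0.png",cv2.resize(b["img"],(800,600)))
E
```

```text
pics
{'t': 0.0, 'joint_positions': array([-1.15390046e+00,  2.64739979e-01,  1.60539988e+00,  2.22158404e-07,
        1.27368488e+00, -3.69100039e-02]), 'qd': array([ 0.00065288,  0.00011246,  0.00036556, -0.00127651, -0.00071483,
       -0.00038534]), 'effort': array([-3.76394863e-03, -5.15126395e+01, -3.67313361e+01, -2.87683861e-04,
        1.31962658e-02, -1.52338328e-05]), 'tcp_pos': array([ 295.76251501, -606.36172908,  403.35648887]), 'eef_rot': array([ 9.74367186e-01,  2.24960754e-01, -2.10662488e-04, -1.09597973e-03]), 'wrist_force': array([-0.701928  , -0.3677401 , -0.13703536]), 'wrist_torque': array([ 0.0032048 , -0.01146186,  0.02198424]), 'finger_force': 0.0, 'grip_width': 85.29324761831393}
top 494.0830789620704 [[-0.015, -0.997, 0.075, 476.747], [-1.0, 0.016, 0.005, -98.947], [-0.006, -0.075, -0.997, 1562.543], [0.0, 0.0, 0.0, 1.0]]
side 370.59734374824245 [[-0.999, 0.034, -0.028, 635.179], [0.042, 0.594, -0.804, 842.663], [-0.011, -0.804, -0.594, 764.589], [0.0, 0.0, 0.0, 1.0]]
```

View pics/top0.png

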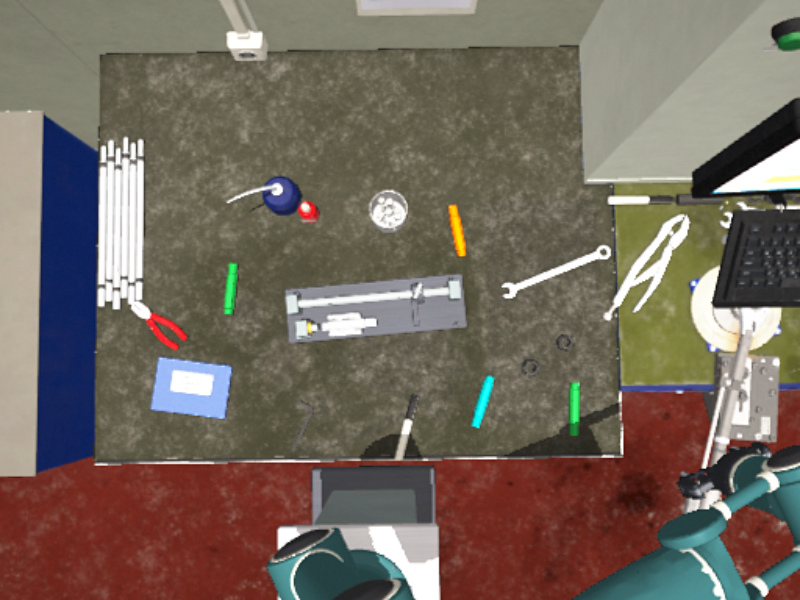

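View pics/side0.png

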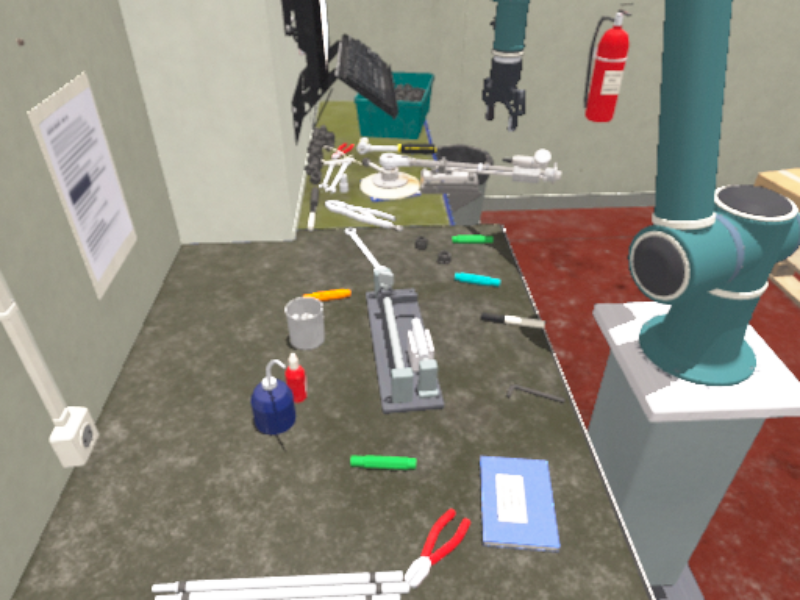

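The top view shows the fixture from about (285,275) to (467,343). The anvil is at its left end (world +y), the gauge lies near (345,324), and the collar and wing are near (417,292).

```bash
cat > h.py <<'E'
import numpy as np,cv2
from workcell import get_state, viewer, bot
def cloud(c):
    v,u=np.mgrid[0:384,0:512]; d=c["depth"]
    P=np.stack([(u-c["cx"])/c["fx"]*d,(v-c["cy"])/c["fy"]*d,d],-1)
    return P@c["extrinsics"][:3,:3].T+c["extrinsics"][:3,3]
E
python3 - <<'E'
from h import *
c=np.load("pics/top0.npz"); W=cloud(c)
R=np.zeros((384,512),bool); R[165:230,170:312]=1
bg=W[R][:,2]; print("table z",np.median(W[220:228,180:300,2]),np.median(W[165:172,180:300,2]))
m=R&(W[...,2]>6)&(c["depth"]>0)
n,l,st,ce=cv2.connectedComponentsWithStats(m.astype(np.uint8)); k=1+st[1:,4].argmax(); m=l==k
p=W[m]; r=cv2.minAreaRect(p[:,:2].astype(np.float32)); print(r,cv2.boxPoints(r).tolist())
# base only
b=p[(p[:,2]<20)];r=cv2.minAreaRect(b[:,:2].astype(np.float32)); print("base",r, np.median(b[:,2]))
hi=p[p[:,2]>87]; print("wing pts",hi.round(1).tolist())
cv2.imwrite("pics/crop.png",cv2.resize(c["img"][165:230,175:305],(800,400),interpolation=cv2.INTER_CUBIC))
E
```

```text
table z 0.22434797032337883 -0.32614971583302577
((580.6068725585938, -38.301300048828125), (117.50257110595703, 371.9168701171875), 4.1692304611206055) [[508.49139404296875, 142.89364624023438], [535.5307006835938, -228.03900146484375], [652.7223510742188, -219.49624633789062], [625.6830444335938, 151.4364013671875]]
base ((580.6068725585938, -38.301300048828125), (117.50257110595703, 371.9168701171875), 4.1692304611206055) 12.07840275204046
wing pts [[621.2, -127.2, 120.2], [621.0, -130.1, 121.5], [618.3, -127.2, 119.2], [617.5, -129.9, 126.9], [619.1, -133.2, 110.9], [615.2, -124.2, 121.7], [614.9, -127.0, 124.4], [615.0, -130.0, 123.0], [617.6, -133.6, 95.2], [612.4, -124.1, 120.6], [611.8, -127.0, 125.8], [612.5, -130.0, 117.8], [611.8, -121.5, 94.7], [609.1, -124.0, 124.2], [609.4, -127.0, 120.2], [609.2, -129.9, 121.9], [609.3, -118.6, 90.4], [606.6, -121.1, 119.8], [606.5, -124.0, 120.7], [606.8, -127.0, 116.6], [608.6, -130.4, 95.5], [605.7, -118.4, 97.5], [603.2, -121.0, 125.2], [603.5, -124.0, 120.7], [603.9, -127.0, 116.3], [605.5, -130.3, 96.8], [600.1, -120.9, 127.1], [600.6, -123.9, 120.5], [603.1, -127.4, 91.2], [597.8, -118.0, 119.6], [598.0, -121.0, 117.4], [598.1, -124.0, 115.7], [594.3, -117.9, 126.7], [594.7, -120.9, 120.9], [595.0, -123.9, 117.1], [592.8, -118.1, 108.6], [592.7, -121.0, 109.8]]
```

View pics/crop.png

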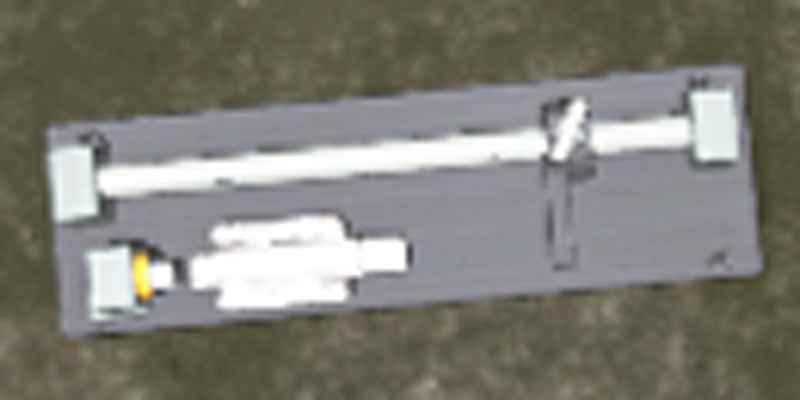

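The crop shows the pin tip at about (175,270), the gauge from 190 to 408, the collar arm at about 549–575, and the wing at about (568,130). The fixture yaw is about +0.073. Next I go above the wing.

Careful with the scale: shifts go in shares of 62.5 mm and turns go in shares of pi rad. That gives: 50 mm is 0.8, -30 mm is -0.48.

```bash
echo '{"moves":[[0.8, -0.48, 0, 0, 0, 0], [0.8, -0.48, 0, 0, 0, 0], [0.8, -0.48, 0, 0, 0, 0], [0.8, -0.48, 0, 0, 0, 0], [0.8, -0.48, 0, 0, 0, 0], [0.8, -0.48, 0, 0, 0, 0], [0.8, -0.48, 0, 0, 0, 0], [0.8, -0.48, 0, 0, 0, 0]]}' > next.json && python3 -m jog next.json 50; echo '{"moves":[[0.72, -0.448, 0, 0, 0, 0], [0.72, -0.448, 0, 0, 0, 0], [0, 0, 0, 0, 0, 0.0544], [0, 0, 0, 0, 0, 0.0544], [0, 0, 0, 0, 0, 0.0544], [0, 0, 0, 0, 0, 0.0544], [0, 0, 0, 0, 0, 0.0544], [0, 0, 0, 0, 0, 0]]}' > next.json && python3 -m jog next.json
python3 - <<'E'
from h import *
c=np.load("pics/top0.npz"); W=cloud(c)
a=0.0728;ex=np.array([np.cos(a),np.sin(a)]);ey=np.array([-ex[1],ex[0]]);o=np.array([580.6,-38.3])
xy=W[...,:2]-o;fx=xy@ex;fy=xy@ey;z=W[...,2]
m=(abs(fx+30)<4)&(abs(fy)<180)
for i in np.argsort(fy[m]): print((round(float(fy[m][i])),round(float(z[m][i]))),end=' ')
print()
s=get_state();print(s)
w=viewer.read_camera("wrist");np.savez("pics/w1.npz",**w,p=s["tcp_pos"],q=s["eef_rot"])
print({k:w[k] for k in w if k not in("img","depth")})
cv2.imwrite("pics/w1.png",cv2.resize(w["img"],(800,600)))
E
```

```text
t: 1.1
tcp_pos: [550.8, -213.8, 404.3]
eef_rot: [0.974, 0.225, -0.0, -0.0]
wrist_force: [0.6, 0.2, 0.1]
grip_width: 50.3
finger_force: 0.0
t: 2.1
tcp_pos: [606.4, -125.8, 404.1]
eef_rot: [0.98, -0.198, -0.001, -0.0]
wrist_force: [-0.4, -1.0, -0.2]
grip_width: 50.0
finger_force: 0.0
(-180, 11) (-180, 9) (-179, 7) (-176, 13) (-175, 19) (-173, 13) (-172, 17) (-170, 12) (-170, 11) (-167, 14) (-166, 14) (-164, 4) (-164, 8) (-161, 9) (-160, 12) (-160, 8) (-157, 12) (-157, 8) (-157, 9) (-154, 9) (-154, 9) (-154, 10) (-151, 14) (-151, 16) (-151, 12) (-148, 12) (-148, 11) (-147, 15) (-145, 6) (-145, 8) (-144, 12) (-142, 9) (-142, 5) (-141, 17) (-138, 13) (-138, 11) (-135, 11) (-135, 12) (-132, 10) (-132, 17) (-129, 9) (-129, 13) (-126, 9) (-126, 7) (-126, 5) (-123, 15) (-122, 11) (-120, 10) (-119, 12) (-119, 11) (-117, 11) (-116, 15) (-116, 14) (-113, 9) (-113, 8) (-113, 12) (-110, 12) (-110, 15) (-110, 10) (-107, 18) (-106, 14) (-104, 13) (-104, 8) (-100, 15) (-100, 12) (-97, 9) (-97, 6) (-94, 13) (-94, 10) (-91, 6) (-88, 13) (-88, 9) (-87, 11) (-84, 65) (-84, 68) (-83, 69) (-81, 69) (-81, 6
[... 2549 characters left out ...]
, -1.98346480e-01, -5.33936519e-04, -2.05526802e-05]), 'wrist_force': array([-0.39915962, -0.95805525, -0.15828826]), 'wrist_torque': array([ 0.03631306, -0.03112106,  0.00988532]), 'finger_force': 0.0, 'grip_width': 50.010868390456636}
{'fx': 297.3186396354542, 'fy': 297.3186396354542, 'cx': 252.71065843182527, 'cy': 184.7400259267633, 'tool_from_camera': array([[ 5.29079590e-04, -9.55655048e-01, -2.94487945e-01,
         7.48178482e+01],
       [ 9.99999761e-01,  3.74290360e-04,  5.81983048e-04,
        -7.93625263e-01],
       [-4.45951038e-04, -2.94488182e-01,  9.55655017e-01,
         2.95986615e+01],
       [ 0.00000000e+00,  0.00000000e+00,  0.00000000e+00,
         1.00000000e+00]])}
```

View pics/w1.png

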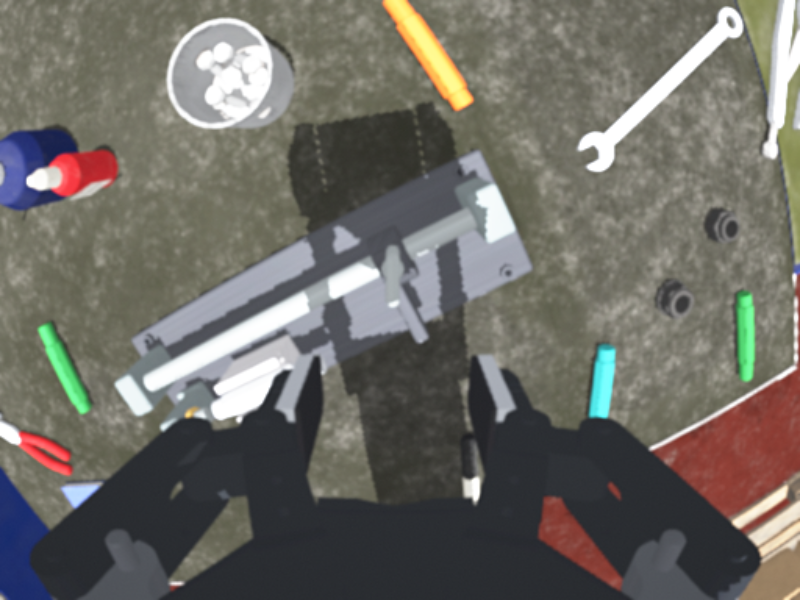

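The wrist view shows the wing upright near (395,275), the collar arm running to (420,335), and the fingers clear of everything. I will measure the wing from the depth data.

```bash
cat >> h.py <<'E'
from scipy.spatial.transform import Rotation as Ro
def wcloud(c,p,q):
    v,u=np.mgrid[0:384,0:512]; d=c["depth"]; x=(u-c["cx"])/c["fx"];y=(v-c["cy"])/c["fy"]
    th=np.hypot(x,y)+1e-9; k=np.tan(th)/th
    P=np.stack([x*k*d,y*k*d,d],-1); T=c["tool_from_camera"]
    return (P@T[:3,:3].T+T[:3,3])@Ro.from_quat(q).as_matrix().T+p
def wing(c,p,q):
    W=wcloud(c,p,q); m=(W[...,2]>98)&(W[...,2]<135)&(c["depth"]>0)
    m&=(np.hypot(W[...,0]-607,W[...,1]+125)<40)
    P=W[m]; T=P[P[:,2]>116]
    for n,A in(("all",P),("top",T)):
        print(n,len(A),cv2.minAreaRect(A[:,:2].astype(np.float32)),A.mean(0))
        e,V=np.linalg.eigh(np.cov(A[:,:2].T)); print(" ang",np.arctan(V[1,1]/V[0,1]),np.sqrt(e))
    return W
E
python3 - <<'E'
from h import *
c=np.load("pics/w1.npz"); W=wing(c,c["p"],c["q"])
print("table",np.median(W[200:210,330:345,2]), np.median(W[60:80,330:360,2]))
a=0.0728;ex=np.array([np.cos(a),np.sin(a)]);ey=np.array([-ex[1],ex[0]]);o=np.array([580.6,-38.3])
b=W[(abs(W[...,2]-12)<3)&((abs((W[...,:2]-o)@ey))<200)&(abs((W[...,:2]-o)@ex)<75)]
print(cv2.minAreaRect(b[:,:2].astype(np.float32)))
r=W[(abs(W[...,2]-66)<3)&(abs((W[...,:2]-o)@ey+0)<75)&(abs((W[...,:2]-o)@ex-18)<12)]
print("rod",r.mean(0),np.polyfit(r[:,1],r[:,0],1))
v=np.array([607,-125]);print((W[195-10:195,0:1].shape))
E
```

```text
all 324 ((609.2776489257812, -124.70066833496094), (7.4795331954956055, 31.288745880126953), 67.45848083496094) [ 611.60234948 -125.50085233  120.66947111]
 ang -0.41374886167839486 [2.16639429 9.37536084]
top 291 ((609.291748046875, -124.70006561279297), (7.180727005004883, 31.263662338256836), 66.92073059082031) [ 610.33841363 -124.95172603  122.13674399]
 ang -0.4156482478554207 [2.14972602 8.89256946]
table 1.5302956415999347 1.131936735063249
((584.332763671875, -40.226531982421875), (111.00413513183594, 360.63885498046875), 4.321091651916504)
rod [603.65113816 -42.97557544  67.12872522] [-7.49582006e-02  6.00429766e+02]
(10, 1, 3)
```

Converted, 40 mm is 0.64, 15 mm is 0.24, 0.01 rad / 3.1416 = 0.0032.

```bash
echo '{"moves":[[0.032, -0.032, 0.64, 0, 0, 0.0032], [0, 0, 0.64, 0, 0, 0], [0, 0, 0.24, 0, 0, 0], [0, 0, 0, 0, 0, 0], [0, 0, 0, 0, 0, 0]]}' > next.json && python3 -m jog next.json
python3 - <<'E'
from h import *
s=get_state();w=viewer.read_camera("wrist");p,q=s["tcp_pos"],s["eef_rot"]
print(p,q,Ro.from_quat(q).as_matrix()[:2,0]); wing(w,p,q)
cv2.imwrite("pics/w2.png",w["img"])
E
```

```text
t: 2.78
tcp_pos: [610.0, -125.0, 311.6]
eef_rot: [0.979, -0.204, 0.001, 0.0]
wrist_force: [-0.4, -0.2, 0.6]
grip_width: 50.1
finger_force: 0.0
[ 610.02407591 -125.00456033  311.56758499] [ 9.78998483e-01 -2.03862257e-01  1.46559479e-03  4.95000147e-05] [ 0.91687606 -0.39916154]
all 776 ((609.358642578125, -124.33660888671875), (8.070394515991211, 31.52617645263672), 66.7054214477539) [ 612.43553402 -125.67586712  119.92610061]
 ang -0.4041318392147238 [2.31461631 9.44689294]
top 664 ((609.2591552734375, -124.42179107666016), (8.05476188659668, 31.405914306640625), 66.17040252685547) [ 610.68718753 -124.94404687  121.99307453]
 ang -0.406118375253054 [2.32436345 8.90240526]
```

View pics/w2.png

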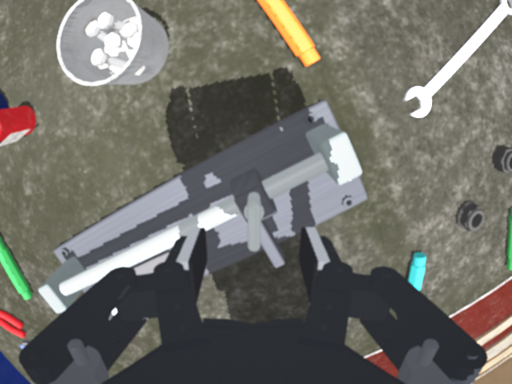

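The wing is at (254,222) px, centred between the fingers and aligned with them. Now I descend and pinch.

Converted, 22 mm is 0.352, -1 mm is -0.016.

```bash
echo '{"moves":[[-0.016, 0, 0.352, 0, 0, 0], [0, 0, 0.352, 0, 0, 0], [0, 0, 0, 0, 0, 0], [0, 0, 0, 0, 0, 0]]}' > next.json && python3 -m jog next.json; echo '{"moves":[[0, 0, 0, 0, 0, 0], [0, 0, 0, 0, 0, 0], [0, 0, 0, 0, 0, 0], [0, 0, 0, 0, 0, 0], [0, 0, 0, 0, 0, 0], [0, 0, 0, 0, 0, 0]]}' > next.json && python3 -m jog next.json 0; python3 -c "
from h import *
s=get_state();print(s['wrist_force'],s['wrist_torque'],s['tcp_pos'])"
```

```text
t: 3.32
tcp_pos: [609.0, -124.6, 267.5]
eef_rot: [0.979, -0.204, 0.001, 0.0]
wrist_force: [0.3, 0.7, -0.2]
grip_width: 50.1
finger_force: 0.0
t: 4.08
tcp_pos: [608.8, -124.8, 268.1]
eef_rot: [0.979, -0.204, 0.001, 0.0]
wrist_force: [-3.0, -0.6, 9.5]
grip_width: 7.4
finger_force: 82.4
[-3.04091617 -0.59928118  9.48970194] [-0.1557084   0.45335024  0.04803457] [ 608.78445274 -124.78426617  268.11372864]
```

Converted, -0.175 rad / 3.1416 = -0.0557.

```bash
echo '{"moves":[[0, 0, 0, 0, 0, -0.0557], [0, 0, 0, 0, 0, -0.0557], [0, 0, 0, 0, 0, -0.0557], [0, 0, 0, 0, 0, 0]]}' > next.json && python3 -m jog next.json; echo '{"moves":[[0, 0, 0, 0, 0, -0.0557], [0, 0, 0, 0, 0, -0.0557], [0, 0, 0, 0, 0, -0.0557], [0, 0, 0, 0, 0, 0], [0, 0, 0, 0, 0, 0]]}' > next.json && python3 -m jog next.json; python3 -c "
from h import *
s=get_state();print(s['wrist_force'],s['wrist_torque'],s['tcp_pos'],Ro.from_quat(s['eef_rot']).as_matrix()[:,0])
w=viewer.read_camera('wrist');cv2.imwrite('pics/w3.png',w['img'])"
```

```text
t: 4.58
tcp_pos: [608.8, -124.7, 268.1]
eef_rot: [0.998, 0.058, 0.001, 0.0]
wrist_force: [-3.2, -0.3, 9.0]
grip_width: 7.0
finger_force: 82.4
t: 5.2
tcp_pos: [608.8, -124.6, 268.1]
eef_rot: [0.949, 0.314, 0.001, 0.001]
wrist_force: [-3.9, -0.1, 9.6]
grip_width: 7.1
finger_force: 82.5
[-3.90918259 -0.09284027  9.6292372 ] [0.12166284 0.43775833 0.04881861] [ 608.76131281 -124.58855921  268.1047143 ] [0.8027387  0.59632953 0.00129351]
```

View pics/w3.png

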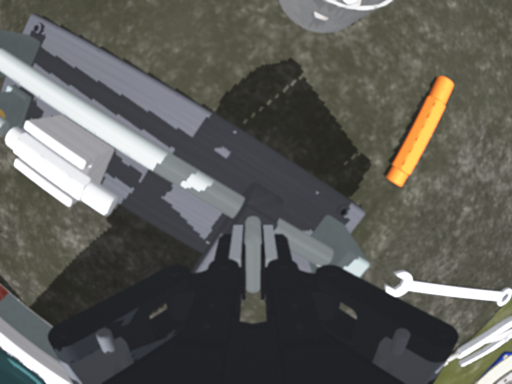

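The wing is held between the pads at (253,255) px and has turned 1.05 rad. The screw should be slack, so I try a small slide first.

Converted, -0.85 mm is -0.0136, 0.5 mm is 0.008.

```bash
echo '{"moves":[[0.008, -0.0136, 0, 0, 0, 0], [0.008, -0.0136, 0, 0, 0, 0], [0, 0, 0, 0, 0, 0]]}' > next.json && python3 -m jog next.json; echo '{"moves":[[0.0256, -0.0406, 0, 0, 0, 0], [0.0512, -0.0811, 0, 0, 0, 0], [0.0512, -0.0811, 0, 0, 0, 0], [0.0512, -0.0811, 0, 0, 0, 0], [0.0512, -0.0811, 0, 0, 0, 0], [0.0512, -0.0811, 0, 0, 0, 0], [0, 0, 0, 0, 0, 0]]}' > next.json && python3 -m jog next.json
```

```text
t: 5.62
tcp_pos: [608.6, -123.1, 268.1]
eef_rot: [0.949, 0.314, 0.001, 0.001]
wrist_force: [-3.3, -1.0, 8.3]
grip_width: 6.8
finger_force: 82.4
t: 6.5
tcp_pos: [606.1, -89.7, 268.1]
eef_rot: [0.949, 0.314, 0.001, 0.001]
wrist_force: [-3.7, -1.1, 9.5]
grip_width: 6.7
finger_force: 82.5
```

Converted, -5.07 mm is -0.0811, 3.2 mm is 0.0512.

```bash
echo '{"moves":[[0.0512, -0.0811, 0, 0, 0, 0], [0.0512, -0.0811, 0, 0, 0, 0], [0.0512, -0.0811, 0, 0, 0, 0], [0.0512, -0.0811, 0, 0, 0, 0], [0.0256, -0.0406, 0, 0, 0, 0], [0, 0, 0, 0, 0, 0]]}' > next.json && python3 -m jog next.json; for i in 1 2; do echo '{"moves":[[0.0171, -0.027, 0, 0, 0, 0], [0.0171, -0.027, 0, 0, 0, 0], [0, 0, 0, 0, 0, 0]]}' > next.json && python3 -m jog next.json|grep -E "tcp|wrist"; done
```

```text
t: 7.25
tcp_pos: [604.1, -62.9, 268.0]
eef_rot: [0.949, 0.314, 0.001, 0.001]
wrist_force: [-3.7, -1.0, 8.7]
grip_width: 7.4
finger_force: 82.5
tcp_pos: [603.8, -59.1, 268.1]
wrist_force: [-3.7, -1.5, 8.5]
tcp_pos: [603.5, -55.1, 268.1]
wrist_force: [-3.1, -1.1, 9.2]
```

```bash
python3 - <<'E'
from h import *
s=get_state();w=viewer.read_camera("top");W=cloud(w)
a=0.0745;ex=np.array([np.cos(a),np.sin(a)]);ey=np.array([-ex[1],ex[0]]);o=np.array([580.6,-38.3])
xy=W[...,:2]-o;fx=xy@ex;fy=xy@ey;z=W[...,2]
m=(abs(fx+30)<5)&(abs(z-66)<10)
y=np.sort(fy[m]); print(y.round(), s["wrist_force"])
E
```

```text
[-14. -14. -11. -11. -11.  -8.  -8.  -2.  -2.  -1.   1.   1.   2.   2.
   4.   4.   5.   5.   7.   7.   8.   8.  10.  10.  11.  11.  13.  14.
  14.  16.  17.  17.  19.  20.  20.  22.  22.  23.  25.  26.  26.  28.
  29.  29.  32.  32.  32.  33.  35.  35.  35.  35.  38.  38.  38.  38.
  40.  41.  41.  42.  43.  44.  44.  44.  47.  47.  47.  50.  50.  51.
  53.  53.  53.  56.  56.  57.  59.  59.  59.  62.  62.  62.  65.  65.
  65.  68.  68.  68.  69.  71.  71.  71.  72.  75. 112. 112. 113. 114.
 115. 117. 118. 118. 120. 120. 121. 123. 124. 124. 126. 126. 127. 129.
 129. 130. 134. 141. 143. 144. 147. 149. 626. 627. 627. 628. 628. 628.
 630.] [-3.05221147 -1.14907106  9.2175327 ]
```

Converted, -1.69 mm is -0.027, 1.07 mm is 0.0171.

```bash
for i in 1 2 3 4; do echo '{"moves":[[0.0171, -0.027, 0, 0, 0, 0], [0, 0, 0, 0, 0, 0]]}' > next.json && python3 -m jog next.json|grep -E "tcp|wrist"; done
```

```text
tcp_pos: [603.3, -53.1, 268.1]
wrist_force: [-3.4, -2.1, 9.3]
tcp_pos: [603.2, -51.3, 268.1]
wrist_force: [-3.1, -3.1, 9.0]
tcp_pos: [603.1, -49.3, 268.1]
wrist_force: [-2.3, -2.0, 9.9]
tcp_pos: [602.9, -47.4, 268.1]
wrist_force: [-4.5, -3.1, 8.4]
```

Converted, -0.85 mm is -0.0136, 0.53 mm is 0.0085.

```bash
for i in 1 2 3 4; do echo '{"moves":[[0.0085, -0.0136, 0, 0, 0, 0], [0, 0, 0, 0, 0, 0]]}' > next.json && python3 -m jog next.json|grep -E "tcp|wrist"; done
```

```text
tcp_pos: [602.8, -46.4, 268.1]
wrist_force: [-3.0, -3.7, 9.9]
tcp_pos: [602.8, -45.4, 268.1]
wrist_force: [-3.9, -2.4, 8.6]
tcp_pos: [602.7, -44.4, 268.1]
wrist_force: [-3.8, -3.4, 8.7]
tcp_pos: [602.6, -43.4, 268.1]
wrist_force: [-2.4, -2.4, 9.1]
```

Converted, -0.85 mm is -0.0136, 0.53 mm is 0.0085.

```bash
for i in 1 2 3 ; do echo '{"moves":[[0.0085, -0.0136, 0, 0, 0, 0], [0, 0, 0, 0, 0, 0]]}' > next.json && python3 -m jog next.json|grep -E "tcp|wrist"; done
```

```text
tcp_pos: [602.5, -42.4, 268.1]
wrist_force: [-3.2, -2.9, 9.7]
tcp_pos: [602.4, -41.5, 268.1]
wrist_force: [-2.7, -3.1, 9.4]
tcp_pos: [602.4, -40.9, 268.1]
wrist_force: [-3.5, -5.2, 8.7]
```

Converted, -0.85 mm is -0.0136, 0.53 mm is 0.0085.

```bash
for i in 1 2 ; do echo '{"moves":[[0.0085, -0.0136, 0, 0, 0, 0], [0, 0, 0, 0, 0, 0], [0, 0, 0, 0, 0, 0]]}' > next.json && python3 -m jog next.json|grep -E "tcp|wrist"; done
```

```text
tcp_pos: [602.3, -40.3, 268.1]
wrist_force: [-3.2, -6.8, 7.7]
tcp_pos: [602.3, -39.7, 268.1]
wrist_force: [-2.9, -9.0, 8.5]
```

Converted, -0.85 mm is -0.0136, 0.53 mm is 0.0085.

```bash
for i in 1 2 ; do echo '{"moves":[[0.0085, -0.0136, 0, 0, 0, 0], [0, 0, 0, 0, 0, 0], [0, 0, 0, 0, 0, 0]]}' > next.json && python3 -m jog next.json|grep -E "tcp|wrist"; done
```

```text
tcp_pos: [602.2, -39.1, 268.0]
wrist_force: [-2.9, -9.7, 8.7]
tcp_pos: [602.2, -38.5, 268.1]
wrist_force: [-3.7, -12.2, 8.0]
```

Converted, 0.171 rad / 3.1416 = 0.0544.

```bash
echo '{"moves":[[0, 0, 0, 0, 0, 0.0544], [0, 0, 0, 0, 0, 0.0544], [0, 0, 0, 0, 0, 0.0544], [0, 0, 0, 0, 0, 0]]}' > next.json && python3 -m jog next.json; echo '{"moves":[[0, 0, 0, 0, 0, 0.0544], [0, 0, 0, 0, 0, 0.0544], [0, 0, 0, 0, 0, 0.0544], [0, 0, 0, 0, 0, 0.0544], [0, 0, 0, 0, 0, 0], [0, 0, 0, 0, 0, 0]]}' > next.json && python3 -m jog next.json; python3 -c "
from h import *
s=get_state();print(s['wrist_force'],s['wrist_torque'],s['tcp_pos'],Ro.from_quat(s['eef_rot']).as_matrix()[:,0])
w=viewer.read_camera('wrist');cv2.imwrite('pics/w4.png',w['img'])"
```

```text
t: 12.8
tcp_pos: [602.2, -38.6, 268.1]
eef_rot: [0.998, 0.063, 0.001, 0.003]
wrist_force: [-3.0, -12.7, 7.7]
grip_width: 6.9
finger_force: 82.2
t: 13.55
tcp_pos: [602.2, -38.7, 268.1]
eef_rot: [0.961, -0.275, 0.002, 0.003]
wrist_force: [-3.4, -13.0, 7.8]
grip_width: 6.8
finger_force: 82.2
[ -3.38012452 -13.0023054    7.84467754] [-2.10700555  0.36949185 -0.05263802] [602.16353915 -38.73281479 268.06880373] [ 0.84866954 -0.52888988  0.00595844]
```

View pics/w4.png

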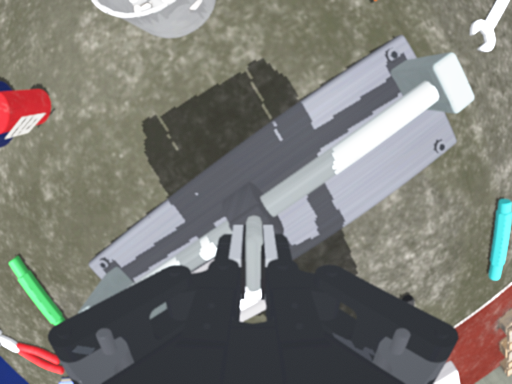

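The wing is still pinched squarely at (253,250) px, and the screw is at about -0.08, so it is tight. I unload the push first to check that it holds, then let go.

Converted, 1 mm is 0.016, 0.75 mm is 0.012.

```bash
echo '{"moves":[[0.012, 0.016, 0, 0, 0, 0], [0.012, 0.016, 0, 0, 0, 0], [0, 0, 0, 0, 0, 0], [0, 0, 0, 0, 0, 0]]}' > next.json && python3 -m jog next.json; echo '{"moves":[[0, 0, 0, 0, 0, 0], [0, 0, 0, 0, 0, 0], [0, 0, 0, 0, 0, 0], [0, 0, 0, 0, 0, 0]]}' > next.json && python3 -m jog next.json 40;  python3 -c "
from h import *
s=get_state();print(s['tcp_pos'],s['wrist_force'])"
```

```text
t: 14.1
tcp_pos: [602.3, -39.7, 268.1]
eef_rot: [0.961, -0.275, 0.002, 0.001]
wrist_force: [-4.3, -5.3, 8.1]
grip_width: 7.3
finger_force: 82.3
t: 14.6
tcp_pos: [601.4, -38.0, 265.1]
eef_rot: [0.961, -0.275, -0.001, 0.0]
wrist_force: [0.2, 0.5, 0.6]
grip_width: 39.9
finger_force: 0.0
[601.38695391 -38.01824164 265.1420203 ] [0.22318634 0.53248988 0.63081906]
```

Converted, -25 mm is -0.4.

```bash
echo '{"moves":[[0, 0, -0.4, 0, 0, 0], [0, 0, -0.4, 0, 0, 0], [0, 0, 0, 0, 0, 0], [0, 0, 0, 0, 0, 0], [0, 0, 0, 0, 0, 0]]}' > next.json && python3 -m jog next.json|grep tcp; python3 - <<'E'
from h import *
s=get_state();w=viewer.read_camera("wrist");p,q=s["tcp_pos"],s["eef_rot"]
W=wcloud(w,p,q);m=(W[...,2]>116)&(W[...,2]<130)&(np.hypot(W[...,0]-602,W[...,1]+39)<40)
A=W[m];print(p,cv2.minAreaRect(A[:,:2].astype(np.float32)),len(A))
e,V=np.linalg.eigh(np.cov(A[:,:2].T)); print(np.arctan(V[1,1]/V[0,1]))
W=cloud(viewer.read_camera("top"))
cv2.imwrite("pics/w5.png",w["img"])
E
```

```text
tcp_pos: [601.0, -38.1, 314.0]
[600.97087191 -38.06892497 313.95971896] ((602.853271484375, -40.006103515625), (7.775525093078613, 31.410030364990234), 57.7806282043457) 643
-0.5658360555390292
```

View pics/w5.png

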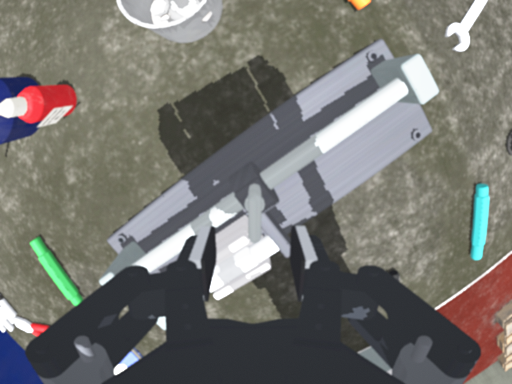

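The wing is free of the fingers at (254,212) px, standing at -0.57 rad. Its position is y ≈ -40.0, the same as under the press, so the load held at about 9–11 N.

Converted, -40 mm is -0.64.

```bash
echo '{"moves":[[0, 0, -0.64, 0, 0, 0], [0, 0, -0.64, 0, 0, 0], [0, 0, 0, 0, 0, 0], [0, 0, 0, 0, 0, 0]]}' > next.json && python3 -m jog next.json|head -2; python3 -c "
from workcell import ticket
print(ticket.job_done())"
```

```text
t: 15.82
tcp_pos: [601.3, -38.2, 394.9]
the job is handed in; nothing more can be done
None
```

I handed the job in at about 16 s: screw slackened, collar slid about 85 mm until the gauge pressed the spring pin, screw retightened to about -0.09 rad, and an estimated 9–11 N left on the gauge, inferred from wrist force and collar position because the load itself can't be read after letting go.

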